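# Fill the sleeve carrier and hold it level for the wash

## Robot

A 6-joint arm with a two-finger parallel gripper is mounted at the origin on a cart in front of the work surface, level with it; the furniture and walls round the work are solid. World frame = base frame: x ahead of the robot, y to its left, z up, the work surface at z = 0. Lengths are in m, angles in rad, forces in N, time in s.
With the tool pointing down it reaches from about 0.25 to 0.725 m from the base axis. Payload 4 kg.
Tool frame: the origin (TCP) lies midway between the tips of the shut fingers; the grasp point (between the pads) lies bot.pinch_z behind it (bot.pinch_z is the distance from the TCP to the grasp point, in m); z points along the fingers, y is the line along which they close (so a half turn about z gives the same grasp; the last joint's range is limited). The gripper opens to 85 mm and grips with 20 to 120 N. Pads are 22 mm wide; open, the fingers measure 114 mm over their backs; the gripper's body (76 mm by 85 mm) begins 54 mm behind the grasp point. The pads swing forward as they close: fully open they stand 13 mm farther back than shut.
Start: joints at [1.341, 0.241, 0.005, 1.335, 0, 1.571], TCP at [0.114, 0.487, 0.231] pointing down, gripper open.
Joint ranges: [-2.72, 2.72], [-1.05, 1.87], [-1.09, 1.28], [-1.99, 2.15], [-1.42, 1.44], [-3.14, 3.14]. Speed limits (rad/s): [2.79, 2.79, 3.14, 3.14, 3.14, 3.14].

## Interface

Orientations are given as a unit quaternion [x, y, z, w].
In Python, from workcell import bot gives the robot as it stands.
- The arm moves only by the tool nudge_tcp, called after "Emit:" as name(argument=value, ...) on one line, values as JSON. Schema: {"type":"object","properties":{"rows":{"type":"array","items":{"type":"number"},"minItems":7,"maxItems":70},"only":{"type":"string"},"quiet":{"type":"boolean"},"lines":{"type":"string"}},"required":["rows"],"additionalProperties":false}. rows is one flat list of numbers that holds 1 to 10 rows one after another, with no inner brackets; each row has 7 numbers: a rotation vector rx, ry, rz in units of 0.25 rad, then dx, dy, dz in units of 100 mm, then the finger opening in m; each row is the pose to reach, as a shift and turn from the pose commanded when the call began, along the tool's axes at that moment; what a row does not reach only later rows make up. A row lasts 1/8 s, in which the tool goes at most 0.0625 m and 0.188 rad, less where a joint would pass 70% of its speed; a pose out of reach is approached as far as the arm can. The fingers move at their own pace and stop on an object; the grip force is fixed at half the most. Time passes only in rows, so rows that do not move let the fingers close. The tool returns the time, the measured TCP pose, the force, the opening and the grip force at its end. only (a regular expression) keeps the lines of the reply that match it, lines (a string "A,B") keeps lines A to B, and quiet returns only ok. Input that does not fit is refused with a message, and nothing moves.
- bot.get_obs(): the state, without advancing time (a new reading comes with each control period).
- bot.camera(name): name is "side" or "top" or "wrist"; returns the picture (420x560x3 uint8, red, green, blue); there is no depth.
- bot.calibration(name): a dict with "mtx" (3x3 intrinsics, pixels), "R" (3x3) and "t" (3): a world point X has camera coordinates R X + t. Camera axes: x right, y down, z forward; pixel columns grow to the right and rows downward; lengths in m; the calibration is good to about 2 mm. The wrist camera is an equidistant fisheye: a pixel r from the principal point sees the ray r / f radians off the axis. A picture is of the moment at which its call begins: read the wrist's pose just before it. calibration takes no time and is no camera call; for the wrist camera it gives the pose at the moment of the call.
- bot.job_done(): hands the job in; it is judged then, once.
The state is a dict: "clock": time; "joint_pos": joint angles; "joint_vel": joint speeds; "tau": joint torques, N m; "eef_pos": TCP position; "tool_rot": TCP orientation; "ft_force": force on the tool from outside, world axes, zero at the start; "ft_torque": the same for the moment, N m; "grip_width": finger opening in m; "grasp_force": force on a finger pad.
Only numpy, scipy, OpenCV 4.12 (cv2) and the standard library are available. Lean on these libraries where they do the work, as an engineer would, in place of code of your own. Each camera call takes 0.05 s, during which the arm holds its last target. There are 200 camera calls.

## Task

Load the three steel sleeves into the carrier, upright and in single file, by pushing them, standing and without picking them up, along the deck between the guide rails until the row is home against the end stop and the spring pawl has snapped in behind the last one. Then lift the loaded carrier by its handle straight out of its nest, to more than 10 cm above its seat, and finish while holding it there, steady and level, ready for the parts washer. Leave the other things on the bench where they are.

Things in the scene. Friction and masses are not known exactly. Their poses are not given: they have to be found in the camera images.
- loading_station: Fixed grey loading station. Origin: at bench height under the seated carrier's handle; x = loading direction (to the robot's left, into the carrier), z up. In mm: flat deck for the sleeves, top 12 above the bench, x -350 to -98, y +-90. Beyond x = -98 a nest of blocks, tops 20 above the bench, holds the carrier's base with about 1 play, so it comes out straight up only.
- guide_entry (a point): Centre of the wide end of the funnel on the deck's top, at x = -150 mm of the station. Two fixed steel guide rails, 20 mm high, converge from 100 mm apart here to 44 mm apart 50 mm further along x, just before the carrier's mouth.
- carrier: Loose aluminium carrier, 0.26 kg, in the nest, axes as the station's. Origin: on its channel floor under the handle (11.6 mm above the bench when seated, flush with the deck). In mm: base x -97 to 71, y +-42, 7.6 thick; channel 47 wide between rails 20 high; open mouth at x = -97, end stop face at x = 63. Home, the three sleeves' centres are at about x = 42, 0, -42.
- carrier_handle (a point): Centre of the carrier's handle, 93 mm straight above the carrier's origin: a rounded black bar 12 mm thick (along the carrier's x), 18 mm high, 62 mm long (along its y) between two steel uprights 18 mm wide at y = +-33 mm. Take it from above, fingers closing along the carrier's x. The loaded carrier, about 0.8 kg, balances here when the row is home.
- pawl (a joint): Spring pawl at the carrier's mouth, +y side, 17 mm high: a 35 mm arm pivoted on an upright pin at x = -91, y = 31 mm of the carrier, slanting into the channel. 0 rad = sprung in (nose at x = -64, y = 8 mm); a passing sleeve swings it out to about 0.4 rad against a light spring (1 to 2 N); it snaps back to 0 behind the last sleeve once that one's centre is past x = -45 mm.
- sleeve_1: Plain steel sleeve (one of three alike), loose, standing upright on the deck; 42 mm diameter, 42 mm high, about 0.18 kg; origin at the centre of its underside, z axis up its bore.
- sleeve_2: Plain steel sleeve (one of three alike), loose, standing upright on the deck; 42 mm diameter, 42 mm high, about 0.18 kg; origin at the centre of its underside, z axis up its bore.
- sleeve_3: Plain steel sleeve (one of three alike), loose, standing upright on the deck; 42 mm diameter, 42 mm high, about 0.18 kg; origin at the centre of its underside, z axis up its bore.
- spanner_19: Bystander: 216 mm ring and open spanner lying near the bench's front edge; origin at its middle. Leave alone.
- bearing_a: Bystander: ball bearing, 52 mm diameter, 15 mm high, lying flat in front of the station; origin at the centre of its underside. Leave alone.
- circlip_pliers: Bystander: 201 mm circlip pliers with red handles, 56 mm wide, 11 mm high, lying behind the carrier; origin at the middle of the underside. Leave alone.
- caliper: Bystander: 210 mm sliding caliper lying at the front right; origin at its middle. Leave alone.

How it is judged:
By the outcome, as a careful person would: the job done as asked, in the order asked, and still so for the second after the job is handed in, while the arm keeps its last pose, push and grip.
It also fails if it takes over 72 s, if anything falls off the work surface, if the arm or the gripper's body presses on something with over 40 N, if the wrist force passes 120 N, or if a joint passes its speed limit or range.

## Working session

There is one attempt and no reset: what is moved stays moved. The work goes in short steps, Python scripts to look and compute and a tool call to move; the robot and the scene stay as the last step left them, time stands still between calls to the robot, and variables do not carry over. Pictures are saved under pics/ and viewed, at most 10 in all, crops included, and the job is handed in when it is done.

```bash
ls; mkdir -p pics; python3 - <<'E'
from workcell import bot
import cv2
o=bot.get_obs()
for k in o: print(k,o[k])
print(bot.pinch_z)
for n in ("top","side"):
    c=bot.calibration(n); print(n,c)
    cv2.imwrite(f"pics/{n}0.png",cv2.cvtColor(bot.camera(n),cv2.COLOR_RGB2BGR))
E
```

```text
pics
workcell.py
clock 0.0
joint_pos [1.34100470e+00 2.41384911e-01 3.70068797e-03 1.33517505e+00
 2.22132400e-05 1.57080793e+00]
joint_vel [ 0.00080419  0.00080691  0.00140429 -0.00039563 -0.00143332  0.00075426]
tau [ 2.18164896e-04 -3.72315431e+01  2.52408904e+01  1.68900867e-02
  1.28231059e-04 -4.05188576e-07]
eef_pos [0.11373644 0.48624156 0.23041798]
tool_rot [ 1.14648908e-01  9.93405538e-01 -1.02340068e-03 -1.29278918e-04]
ft_force [0.76145154 0.44037379 0.26888299]
ft_torque [-0.02151699  0.03617745  0.06033123]
grasp_force 0.0
grip_width 0.08554965401488406
0.0187
top {'mtx': array([[511.14327063,   0.        , 275.18664666],
       [  0.        , 511.14327063, 197.62146133],
       [  0.        ,   0.        ,   1.        ]]), 'R': array([[-0.02990975, -0.99912503, -0.02923333],
       [-0.99674991,  0.03200173, -0.07392909],
       [ 0.07479992,  0.02692712, -0.99683494]]), 't': array([0.02077548, 0.53156426, 1.2949101 ])}
side {'mtx': array([[514.22552857,   0.        , 285.03377188],
       [  0.        , 514.22552857, 208.25319439],
       [  0.        ,   0.        ,   1.        ]]), 'R': array([[-0.96624728, -0.25759065, -0.0036396 ],
       [-0.16618311,  0.63403983, -0.75523286],
       [ 0.19684857, -0.72913685, -0.65544648]]), 't': array([0.53089994, 0.18931117, 1.27956352])}
```

View pics/top0.png

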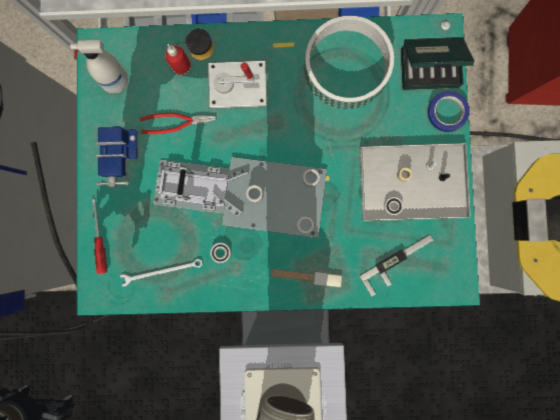

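View pics/side0.png

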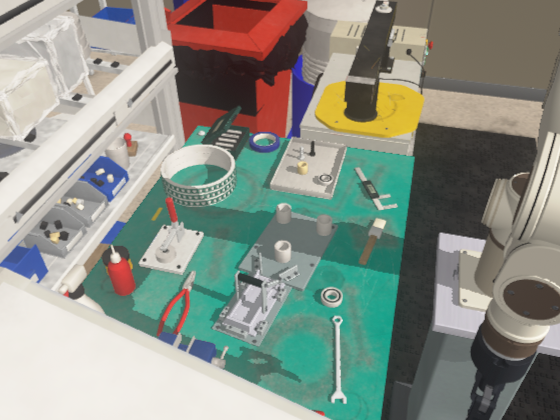

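The top view shows the sleeves near (254,193), (311,177) and (305,225), the handle at (181,182) and the deck at 225-325. Next I'll zoom in on both views.

```bash
python3 - <<'E'
import cv2
a=cv2.imread("pics/top0.png")[145:245,140:340]; b=cv2.imread("pics/side0.png")[195:345,205:345]
cv2.imwrite("pics/topc.png",cv2.resize(a,None,fx=4,fy=4,interpolation=cv2.INTER_CUBIC))
cv2.imwrite("pics/sidec.png",cv2.resize(b,None,fx=4,fy=4,interpolation=cv2.INTER_CUBIC))
E
```

```text
(no output)
```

View pics/topc.png

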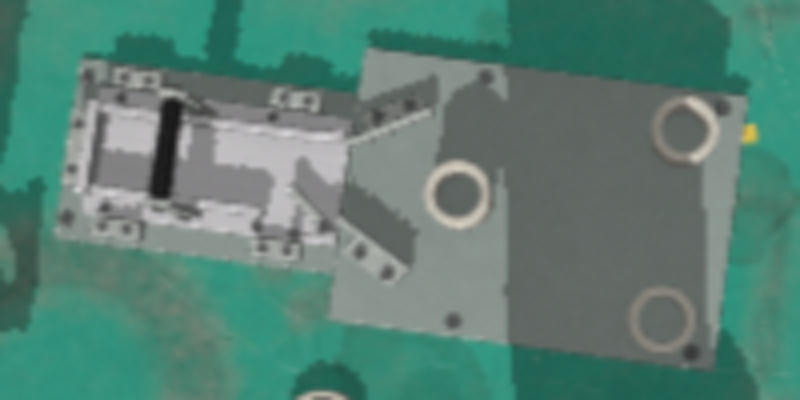

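View pics/sidec.png

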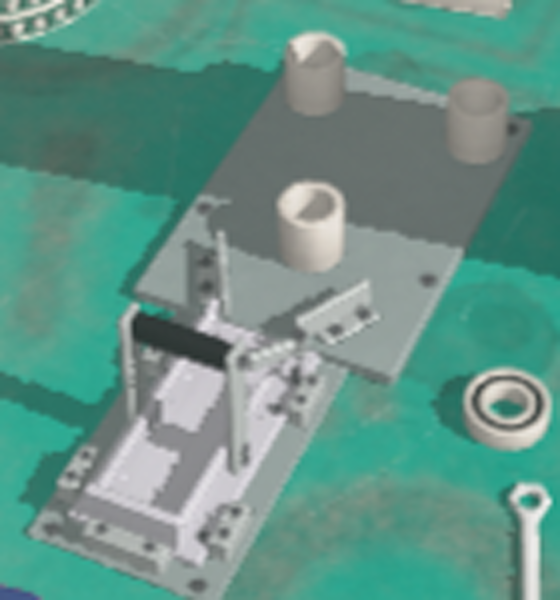

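In the top crop (4x), the sleeve tops are at (457,194), (685,130) and (662,319). The handle bar runs from (173,99) to (161,197), and the deck corners are (370,50), (747,97), (713,367) and (330,318). In the side crop, the sleeve tops are at (311,204), (316,60) and (477,107), and the handle runs from (138,328) to (233,355).

```bash
cat > h.py <<'E'
import numpy as np, cv2
from scipy.spatial.transform import Rotation as Ro
from workcell import bot
def ray(n,uv):
    c=bot.calibration(n); d=c["R"].T@np.linalg.inv(c["mtx"])@[*uv,1]; return -c["R"].T@c["t"],d/np.linalg.norm(d)
def plane(n,uv,z):
    o,d=ray(n,uv); return o+d*(z-o[2])/d[2]
def tri(a,b):
    o1,d1=ray("top",a);o2,d2=ray("side",b)
    s=np.linalg.lstsq(np.c_[d1,-d2],o2-o1,rcond=None)[0]
    p,q=o1+s[0]*d1,o2+s[1]*d2; return (p+q)/2,np.linalg.norm(p-q)
E
python3 - <<'E'
from h import *
np.set_printoptions(precision=4,suppress=True)
T=lambda u,v:((u+.5)/4+139.5,(v+.5)/4+144.5)
S=lambda u,v:((u+.5)/4+204.5,(v+.5)/4+194.5)
for n,a,b in [("A",(457,194),(311,204)),("B",(685,130),(316,60)),("C",(662,319),(477,107)),("h1",(173,99),(138,322)),("h2",(161,197),(233,349)),("h",(167.5,148),(185.5,336))]:
    print(n,tri(T(*a),S(*b)), plane("top",T(*a),.054 if n<"Z" else .1136))
P=np.array([plane("top",T(*c),.012)[:2] for c in [(370,50),(747,97),(713,367),(330,318)]])
print("deck",P)
Q=np.array([[-98,-90],[-350,-90],[-350,90],[-98,90]])/1e3
H=(Q-Q.mean(0)).T@(P-P.mean(0)); th=np.arctan2(H[0,1]-H[1,0],H[0,0]+H[1,1])
R=np.array([[np.cos(th),-np.sin(th)],[np.sin(th),np.cos(th)]])
print("deck yaw",th,"origin",P.mean(0)-R@Q.mean(0),"res",(P-P.mean(0))-(Q-Q.mean(0))@R.T)
E
```

```text
A (array([0.5419, 0.0565, 0.0529]), np.float64(0.001318700988479743)) [0.5424 0.0565 0.054 ]
B (array([ 0.578 , -0.0883,  0.0445]), np.float64(0.00224135497138447)) [ 0.5781 -0.0877  0.054 ]
C (array([ 0.4597, -0.0696,  0.0441]), np.float64(0.0013491067689635652)) [ 0.4602 -0.0692  0.054 ]
h1 (array([0.5993, 0.2234, 0.1061]), np.float64(0.004187746917290855)) [0.6003 0.2223 0.1136]
h2 (array([0.5401, 0.2312, 0.109 ]), np.float64(0.0031895883340293312)) [0.5413 0.2305 0.1136]
h (array([0.5696, 0.2271, 0.1069]), np.float64(0.003815353695465917)) [0.5708 0.2261 0.1136]
deck [[ 0.6421  0.1137]
 [ 0.603  -0.1304]
 [ 0.4293 -0.1021]
 [ 0.4683  0.1438]]
deck yaw 1.409965936486225 origin [0.5715 0.2274] res [[-0.0026 -0.0025]
 [-0.0014  0.0022]
 [ 0.0027  0.0016]
 [ 0.0013 -0.0013]]
```

The manual's scale: shifts go in units of 100 mm and turns go in units of 0.25 rad. Converting my numbers, 0.08 m is 0.8, -0.5195 m is -5.195, 1.499 rad is 5.996.

Emit:
nudge_tcp(rows=[0, 0, 5.996, -5.195, -3.679, 0.8, 0.03, 0, 0, 5.996, -5.195, -3.679, 0.8, 0.03, 0, 0, 5.996, -5.195, -3.679, 0.8, 0.03, 0, 0, 5.996, -5.195, -3.679, 0.8, 0.03, 0, 0, 5.996, -5.195, -3.679, 0.8, 0.03, 0, 0, 5.996, -5.195, -3.679, 0.8, 0.03, 0, 0, 5.996, -5.195, -3.679, 0.8, 0.03, 0, 0, 5.996, -5.195, -3.679, 0.8, 0.03, 0, 0, 5.996, -5.195, -3.679, 0.8, 0.03, 0, 0, 5.996, -5.195, -3.679, 0.8, 0.03])

```text
clock: 1.35
eef_pos: [0.5259, 0.0208, 0.1528]
tool_rot: [0.761, 0.649, -0.0, -0.0]
ft_force: [-0.2, 0.7, -0.4]
grip_width: 0.0301
grasp_force: 0.0
```

To row units: -0.009 m is -0.09, 0.01 m is 0.1.

Emit:
nudge_tcp(rows=[0, 0, 0, -0.09, 0.1, 0, 0.03, 0, 0, 0, -0.09, 0.1, 0, 0.03, 0, 0, 0, -0.09, 0.1, 0, 0.03])

```text
clock: 1.72
eef_pos: [0.5324, 0.0133, 0.1534]
tool_rot: [0.76, 0.65, -0.0, -0.001]
ft_force: [-0.2, 0.3, 0.6]
grip_width: 0.0296
grasp_force: 0.0
```

```bash
python3 - <<'E'
from h import *
c=bot.calibration("wrist");print(c, bot.get_obs()["eef_pos"])
im=cv2.cvtColor(bot.camera("wrist"),cv2.COLOR_RGB2BGR);cv2.imwrite("pics/w1.png",im)
E
```

```text
{'mtx': array([[325.1922621 ,   0.        , 276.32606276],
       [  0.        , 325.1922621 , 206.18860785],
       [  0.        ,   0.        ,   1.        ]]), 'R': array([[ 0.98772872, -0.15615689, -0.00264735],
       [-0.14683615, -0.93428086,  0.32489754],
       [-0.05320836, -0.3205219 , -0.94574552]]), 't': array([-0.52338078,  0.07297587,  0.34095599])} [0.53243484 0.01326647 0.15335016]
```

View pics/w1.png

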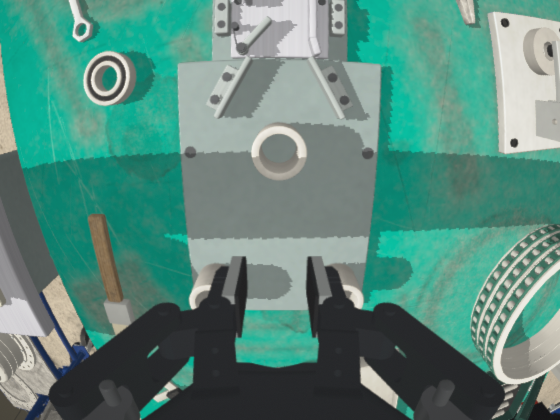

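The wrist view shows sleeve A's top ring at (279,151). The deck's far corners are at (179,65) and (382,66), the deck bolts at (190,152) and (367,153), and the wide rail ends near (219,117) and (341,117). The fingers clear everything.

```bash
cat >> h.py <<'E'
def wplane(c,uv,z):
    m=c["mtx"]; p=np.array([(uv[0]-m[0,2])/m[0,0],(uv[1]-m[1,2])/m[1,1]]); th=np.hypot(*p)
    d=c["R"].T@np.r_[p/th*np.sin(th),np.cos(th)]; o=-c["R"].T@c["t"]; return o+d*(z-o[2])/d[2]
E
python3 - <<'E'
from h import *
np.set_printoptions(precision=4,suppress=True)
c=bot.calibration("wrist")
P={}
for n,uv,z in [("A",(279,151),.054),("corL",(179,65),.012),("corR",(382,66),.012),("boltL",(190,152),.012),("boltR",(367,153),.012),("railL",(219,117),.032),("railR",(341,117),.032)]:
    P[n]=wplane(c,uv,z); print(n,P[n])
a=(P["corL"]+P["corR"])/2;d=P["corL"]-P["corR"]
print("yaw",np.arctan2(d[1],d[0])-np.pi/2,"mid far edge",a,"len",np.linalg.norm(d)); d=P["boltL"]-P["boltR"];print("yaw bolts",np.arctan2(d[1],d[0])-np.pi/2,(P["boltL"]+P["boltR"])/2)
E
```

```text
A [0.5411 0.0566 0.054 ]
corL [0.4657 0.1423 0.012 ]
corR [0.6427 0.1142 0.012 ]
boltL [0.4606 0.0626 0.012 ]
boltR [0.6193 0.0369 0.012 ]
railL [0.4968 0.0892 0.032 ]
railR [0.5953 0.0739 0.032 ]
yaw 1.4130463426228994 mid far edge [0.5542 0.1283 0.012 ] len 0.17921371222552776
yaw bolts 1.409905318911477 [0.54   0.0497 0.012 ]
```

Emit:
nudge_tcp(rows=[0, 0, 0, 0, 0.02, 0.6, 0.03, 0, 0, 0, 0, 0.02, 1, 0.03, 0, 0, 0, 0, 0.02, 1.18, 0.03, 0, 0, 0, 0, 0.02, 1.18, 0.03, 0, 0, 0, 0, 0.02, 1.18, 0.03])

```text
clock: 2.4
eef_pos: [0.5361, 0.0127, 0.0367]
tool_rot: [0.76, 0.65, 0.001, 0.001]
ft_force: [-0.0, 0.6, 1.4]
grip_width: 0.0299
grasp_force: 0.0
```

```bash
python3 - <<'E'
from h import *
im=cv2.cvtColor(bot.camera("side"),cv2.COLOR_RGB2BGR);cv2.imwrite("pics/s1.png",cv2.resize(im[150:350,180:400],None,fx=3,fy=3))
E
```

```text
(no output)
```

View pics/s1.png

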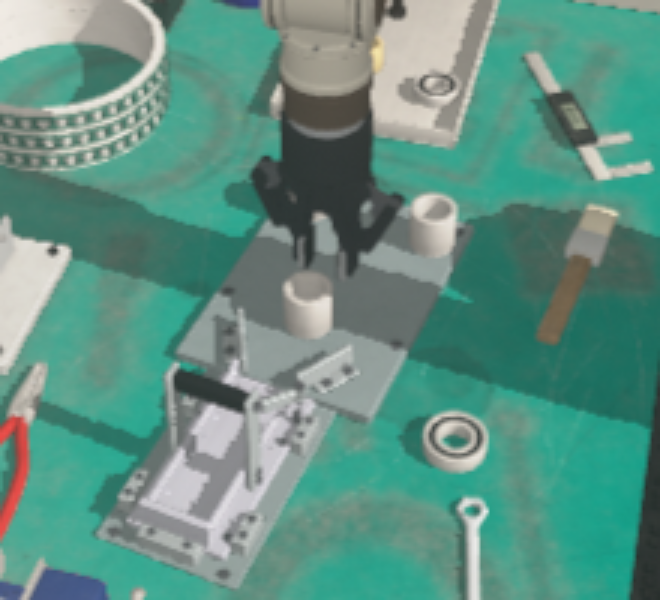

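A clean approach: the fingers straddle the axis behind sleeve A, at crop (310,300). Now I push it.

Emit:
nudge_tcp(rows=[0, 0, 0, 0.08, 0, 0.015, 0.03, 0, 0, 0, 0.16, 0, 0.015, 0.03, 0, 0, 0, 0.26, 0, 0.015, 0.03, 0, 0, 0, 0.37, 0, 0.015, 0.03, 0, 0, 0, 0.48, 0, 0.015, 0.03, 0, 0, 0, 0.59, 0, 0.015, 0.03, 0, 0, 0, 0.7, 0, 0.015, 0.03, 0, 0, 0, 0.8, 0, 0.015, 0.03, 0, 0, 0, 0.9, 0, 0.015, 0.03, 0, 0, 0, 1, 0, 0.015, 0.03])

```text
clock: 3.7
eef_pos: [0.551, 0.1115, 0.0336]
tool_rot: [0.761, 0.649, -0.0, -0.0]
ft_force: [0.3, -0.1, -0.0]
grip_width: 0.0301
grasp_force: 1.1
```

Emit:
nudge_tcp(rows=[0, 0, 0, 0.1, 0, 0, 0.03, 0, 0, 0, 0.2, 0, 0, 0.03, 0, 0, 0, 0.3, 0, 0, 0.03, 0, 0, 0, 0.38, 0, 0, 0.03, 0, 0, 0, 0.45, 0, 0, 0.03, 0, 0, 0, 0.45, 0, 0, 0.03])

```text
clock: 4.45
eef_pos: [0.5579, 0.1563, 0.0336]
tool_rot: [0.76, 0.65, 0.0, -0.001]
ft_force: [0.2, 0.6, -0.1]
grip_width: 0.0304
grasp_force: 0.2
```

```bash
python3 - <<'E'
from h import *
im=cv2.cvtColor(bot.camera("wrist"),cv2.COLOR_RGB2BGR);cv2.imwrite("pics/w2.png",im)
E
```

```text
(no output)
```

View pics/w2.png

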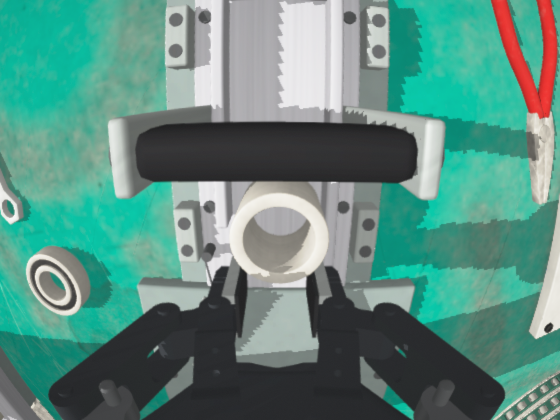

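Sleeve A stands in the carrier at (279,230), with the pawl at left near (212,255) and the handle bar from (137,152) to (417,152). Next is sleeve B.

Emit:
nudge_tcp(rows=[0, 0, 0, -0.3, 0, 0, 0.03, 0, 0, 0, -0.6, 0, -0.4, 0.03, 0, 0, 0, -1.2, 0.2, -0.5, 0.03, 0, 0, 0, -1.8, 0.4, -0.5, 0.03, 0, 0, 0, -2.4, 0.587, -0.5, 0.03, 0, 0, 0, -2.8, 0.587, -0.5, 0.03, 0, 0, 0, -2.8, 0.587, -0.5, 0.03, 0, 0, 0, -2.8, 0.587, -0.5, 0.03, 0, 0, 0, -2.8, 0.587, -0.5, 0.03])

```text
clock: 5.62
eef_pos: [0.5721, -0.1292, 0.0838]
tool_rot: [0.76, 0.65, 0.0, -0.0]
ft_force: [0.4, -0.7, 0.6]
grip_width: 0.0301
grasp_force: 0.0
```

Emit:
nudge_tcp(rows=[0, 0, 0, 0, 0, 0.35, 0.03, 0, 0, 0, 0, 0, 0.49, 0.03, 0, 0, 0, 0.1, 0, 0.49, 0.03, 0, 0, 0, 0.18, 0, 0.49, 0.03, 0, 0, 0, 0.26, -0.02, 0.49, 0.03, 0, 0, 0, 0.36, -0.06, 0.49, 0.03, 0, 0, 0, 0.46, -0.1, 0.49, 0.03, 0, 0, 0, 0.56, -0.14, 0.49, 0.03, 0, 0, 0, 0.66, -0.18, 0.49, 0.03, 0, 0, 0, 0.76, -0.22, 0.49, 0.03])

```text
clock: 6.88
eef_pos: [0.5626, -0.0517, 0.0352]
tool_rot: [0.761, 0.649, 0.0, 0.0]
ft_force: [-0.3, -2.9, 2.6]
grip_width: 0.0298
grasp_force: 1.7
```

Emit:
nudge_tcp(rows=[0, 0, 0, 0.1, -0.04, 0, 0.03, 0, 0, 0, 0.2, -0.08, 0, 0.03, 0, 0, 0, 0.3, -0.12, 0, 0.03, 0, 0, 0, 0.4, -0.16, 0, 0.03, 0, 0, 0, 0.5, -0.2, 0, 0.03, 0, 0, 0, 0.6, -0.24, 0, 0.03, 0, 0, 0, 0.7, -0.28, 0, 0.03, 0, 0, 0, 0.8, -0.32, 0, 0.03, 0, 0, 0, 0.9, -0.365, 0, 0.03, 0, 0, 0, 0.95, -0.365, 0, 0.03])

```text
clock: 8.12
eef_pos: [0.5403, 0.0481, 0.0347]
tool_rot: [0.76, 0.649, -0.001, -0.0]
ft_force: [-0.1, -3.6, 3.7]
grip_width: 0.0301
grasp_force: 2.6
```

```bash
python3 - <<'E'
from h import *
im=cv2.cvtColor(bot.camera("wrist"),cv2.COLOR_RGB2BGR);cv2.imwrite("pics/w3.png",im)
E
```

```text
(no output)
```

View pics/w3.png

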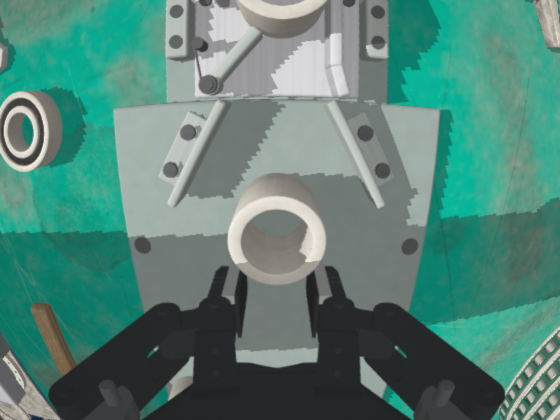

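B stands centred at the funnel mouth at (277,230), and A is past the sprung-in pawl. Continue pushing.

To row units: 0.074 m is 0.74, 0.068 m is 0.68.

Emit:
nudge_tcp(rows=[0, 0, 0, 0.08, 0, 0, 0.03, 0, 0, 0, 0.16, 0, 0, 0.03, 0, 0, 0, 0.24, 0, 0, 0.03, 0, 0, 0, 0.32, 0, 0, 0.03, 0, 0, 0, 0.4, 0, 0, 0.03, 0, 0, 0, 0.48, 0, 0, 0.03, 0, 0, 0, 0.56, 0, 0, 0.03, 0, 0, 0, 0.62, 0, 0, 0.03, 0, 0, 0, 0.68, 0, 0, 0.03, 0, 0, 0, 0.74, 0, 0, 0.03])

```text
clock: 9.43
eef_pos: [0.553, 0.1199, 0.0348]
tool_rot: [0.761, 0.649, -0.001, 0.001]
ft_force: [-0.3, -5.3, 1.5]
grip_width: 0.0303
grasp_force: 3.0
```

To row units: 0.035 m is 0.35, 0.03 m is 0.3.

Emit:
nudge_tcp(rows=[0, 0, 0, 0.06, 0, 0, 0.03, 0, 0, 0, 0.12, 0, 0, 0.03, 0, 0, 0, 0.18, 0, 0, 0.03, 0, 0, 0, 0.24, 0, 0, 0.03, 0, 0, 0, 0.3, 0, 0, 0.03, 0, 0, 0, 0.35, 0, 0, 0.03, 0, 0, 0, 0.35, 0, 0, 0.03])

```text
clock: 10.3
eef_pos: [0.5591, 0.1558, 0.035]
tool_rot: [0.761, 0.649, 0.001, -0.0]
ft_force: [0.8, -1.2, 0.5]
grip_width: 0.0303
grasp_force: 1.0
```

Emit:
nudge_tcp(rows=[0, 0, 0, -0.3, 0, 0, 0.03, 0, 0, 0, -0.6, 0, -0.4, 0.03, 0, 0, 0, -1.2, -0.2, -0.5, 0.03, 0, 0, 0, -1.8, -0.4, -0.5, 0.03, 0, 0, 0, -2.4, -0.62, -0.5, 0.03, 0, 0, 0, -2.8, -0.62, -0.5, 0.03, 0, 0, 0, -2.8, -0.62, -0.5, 0.03, 0, 0, 0, -2.8, -0.62, -0.5, 0.03, 0, 0, 0, -2.8, -0.62, -0.5, 0.03])

```text
clock: 11.42
eef_pos: [0.4536, -0.1105, 0.0848]
tool_rot: [0.76, 0.65, 0.0, -0.0]
ft_force: [0.3, 0.5, -0.3]
grip_width: 0.0301
grasp_force: 0.0
```

```bash
python3 - <<'E'
from h import *
im=cv2.cvtColor(bot.camera("side"),cv2.COLOR_RGB2BGR);cv2.imwrite("pics/s2.png",cv2.resize(im[180:350,200:400],None,fx=3,fy=3))
E
```

```text
(no output)
```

View pics/s2.png

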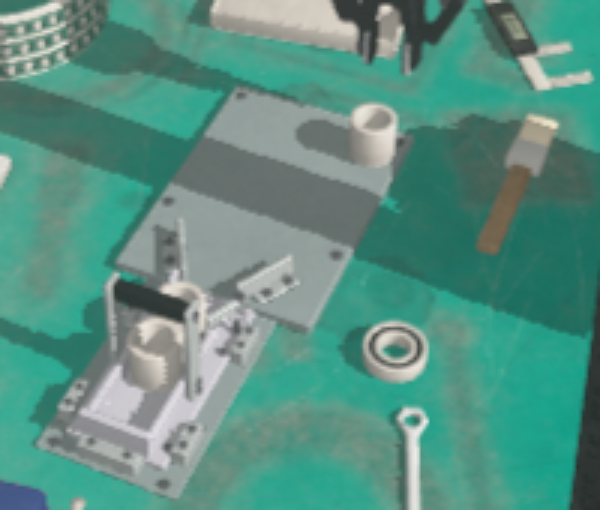

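Two sleeves stand in the carrier under the handle, and C stands at (373,135), untouched. Now I push C.

To row units: 0.076 m is 0.76, 0.066 m is 0.66.

Emit:
nudge_tcp(rows=[0, 0, 0, 0, 0, 0.35, 0.03, 0, 0, 0, 0, 0, 0.498, 0.03, 0, 0, 0, 0.1, 0, 0.498, 0.03, 0, 0, 0, 0.18, 0, 0.498, 0.03, 0, 0, 0, 0.26, 0.02, 0.498, 0.03, 0, 0, 0, 0.36, 0.06, 0.498, 0.03, 0, 0, 0, 0.46, 0.1, 0.498, 0.03, 0, 0, 0, 0.56, 0.14, 0.498, 0.03, 0, 0, 0, 0.66, 0.18, 0.498, 0.03, 0, 0, 0, 0.76, 0.22, 0.498, 0.03])

```text
clock: 12.72
eef_pos: [0.4872, -0.0396, 0.0351]
tool_rot: [0.761, 0.649, -0.0, 0.0]
ft_force: [-0.6, -1.2, 1.0]
grip_width: 0.03
grasp_force: 1.1
```

To row units: 0.095 m is 0.95, 0.09 m is 0.9.

Emit:
nudge_tcp(rows=[0, 0, 0, 0.1, 0.04, 0, 0.03, 0, 0, 0, 0.2, 0.08, 0, 0.03, 0, 0, 0, 0.3, 0.12, 0, 0.03, 0, 0, 0, 0.4, 0.16, 0, 0.03, 0, 0, 0, 0.5, 0.2, 0, 0.03, 0, 0, 0, 0.6, 0.24, 0, 0.03, 0, 0, 0, 0.7, 0.28, 0, 0.03, 0, 0, 0, 0.8, 0.32, 0, 0.03, 0, 0, 0, 0.9, 0.36, 0, 0.03, 0, 0, 0, 0.95, 0.39, 0, 0.03])

```text
clock: 13.98
eef_pos: [0.5406, 0.0483, 0.035]
tool_rot: [0.76, 0.649, 0.0, -0.0]
ft_force: [-1.4, -1.4, 1.4]
grip_width: 0.0298
grasp_force: 1.1
```

Emit:
nudge_tcp(rows=[0, 0, 0, 0.08, 0, 0, 0.03, 0, 0, 0, 0.16, 0, 0, 0.03, 0, 0, 0, 0.24, 0, 0, 0.03, 0, 0, 0, 0.32, 0, 0, 0.03, 0, 0, 0, 0.4, 0, 0, 0.03, 0, 0, 0, 0.48, 0, 0, 0.03, 0, 0, 0, 0.56, 0, 0, 0.03, 0, 0, 0, 0.62, 0, 0, 0.03, 0, 0, 0, 0.68, 0, 0, 0.03, 0, 0, 0, 0.74, 0, 0, 0.03])

```text
clock: 15.22
eef_pos: [0.5516, 0.1196, 0.0347]
tool_rot: [0.761, 0.649, -0.001, 0.001]
ft_force: [-0.4, -5.3, 0.6]
grip_width: 0.0298
grasp_force: 2.8
```

To row units: 0.033 m is 0.33, 0.029 m is 0.29.

Emit:
nudge_tcp(rows=[0, 0, 0, 0.06, 0, 0, 0.03, 0, 0, 0, 0.12, 0, 0, 0.03, 0, 0, 0, 0.18, 0, 0, 0.03, 0, 0, 0, 0.24, 0, 0, 0.03, 0, 0, 0, 0.29, 0, 0, 0.03, 0, 0, 0, 0.33, 0, 0, 0.03, 0, 0, 0, 0.33, 0, 0, 0.03])

```text
clock: 16.1
eef_pos: [0.5577, 0.1542, 0.0353]
tool_rot: [0.76, 0.649, 0.001, -0.0]
ft_force: [1.4, -1.8, -0.8]
grip_width: 0.0303
grasp_force: 1.6
```

Emit:
nudge_tcp(rows=[0, 0, 0, 0.02, 0, 0, 0.03, 0, 0, 0, 0.04, 0, 0, 0.03, 0, 0, 0, 0.04, 0, 0, 0.03])

```text
clock: 16.48
eef_pos: [0.558, 0.1573, 0.0352]
tool_rot: [0.761, 0.649, 0.0, -0.0]
ft_force: [1.8, -2.7, -0.5]
grip_width: 0.0302
grasp_force: 2.2
```

Emit:
nudge_tcp(rows=[0, 0, 0, 0.01, 0, 0, 0.03, 0, 0, 0, 0.02, 0, 0, 0.03, 0, 0, 0, 0.02, 0, 0, 0.03])

```text
clock: 16.85
eef_pos: [0.5579, 0.1593, 0.035]
tool_rot: [0.761, 0.649, 0.0, -0.0]
ft_force: [1.1, -1.3, 1.1]
grip_width: 0.0301
grasp_force: 2.0
```

To row units: 0.002 m is 0.02, 0.001 m is 0.01.

Emit:
nudge_tcp(rows=[0, 0, 0, 0.01, 0, 0, 0.03, 0, 0, 0, 0.02, 0, 0, 0.03])

```text
clock: 17.1
eef_pos: [0.5578, 0.161, 0.0349]
tool_rot: [0.761, 0.649, -0.001, -0.0]
ft_force: [-0.3, -3.3, 0.9]
grip_width: 0.0299
grasp_force: 2.4
```

Emit:
nudge_tcp(rows=[0, 0, 0, 0.01, 0, 0, 0.03, 0, 0, 0, 0.02, 0, 0, 0.03])

```text
clock: 17.35
eef_pos: [0.5583, 0.1631, 0.0349]
tool_rot: [0.761, 0.649, -0.0, -0.0]
ft_force: [-0.5, -4.2, 1.9]
grip_width: 0.03
grasp_force: 2.4
```

```bash
python3 - <<'E'
from h import *
im=cv2.cvtColor(bot.camera("wrist"),cv2.COLOR_RGB2BGR);cv2.imwrite("pics/w4.png",im[0:360,130:430].repeat(1,0))
c=im[100:300,180:420]; cv2.imwrite("pics/w4.png",cv2.resize(c,None,fx=2.5,fy=2.5))
E
```

```text
(no output)
```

View pics/w4.png

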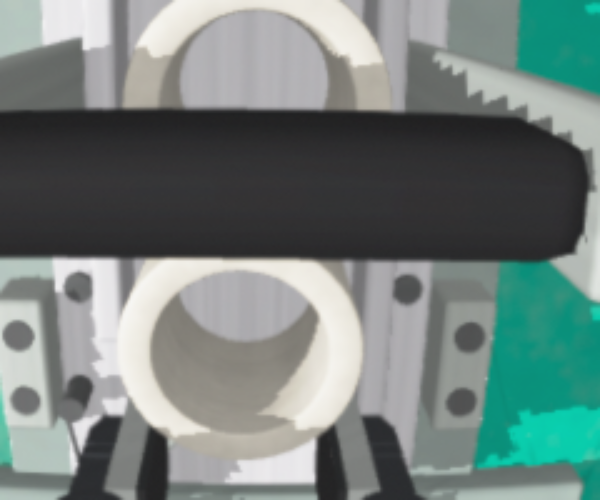

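The row is in the carrier with the last sleeve at crop (240,350), between the fingers and the handle. I'll keep nudging until the end stop is felt.

To row units: 0.0015 m is 0.015, 0.001 m is 0.01.

Emit:
nudge_tcp(rows=[0, 0, 0, 0.01, 0, 0, 0.03, 0, 0, 0, 0.015, 0, 0, 0.03, 0, 0, 0, 0.015, 0, 0, 0.03])

```text
clock: 17.77
eef_pos: [0.5587, 0.1644, 0.035]
tool_rot: [0.761, 0.649, -0.0, -0.0]
ft_force: [-1.4, -4.4, 1.1]
grip_width: 0.0301
grasp_force: 2.6
```

Emit:
nudge_tcp(rows=[0, 0, 0, 0.01, 0, 0, 0.03, 0, 0, 0, 0.015, 0, 0, 0.03, 0, 0, 0, 0.015, 0, 0, 0.03])

```text
clock: 18.15
eef_pos: [0.5588, 0.1646, 0.0349]
tool_rot: [0.761, 0.649, -0.001, 0.001]
ft_force: [-1.3, -6.8, 1.3]
grip_width: 0.0301
grasp_force: 3.8
```

Emit:
nudge_tcp(rows=[0, 0, 0, 0.01, 0, 0, 0.03, 0, 0, 0, 0.02, 0, 0, 0.03, 0, 0, 0, 0.02, 0, 0, 0.03])

```text
clock: 18.52
eef_pos: [0.5588, 0.1649, 0.0349]
tool_rot: [0.761, 0.648, -0.002, 0.002]
ft_force: [-2.2, -11.1, 2.9]
grip_width: 0.0302
grasp_force: 5.7
```

Emit:
nudge_tcp(rows=[0, 0, 0, 0.01, 0, 0, 0.03, 0, 0, 0, 0.02, 0, 0, 0.03, 0, 0, 0, 0.02, 0, 0, 0.03])

```text
clock: 18.9
eef_pos: [0.5589, 0.1652, 0.0348]
tool_rot: [0.762, 0.648, -0.004, 0.003]
ft_force: [-2.4, -15.9, 3.5]
grip_width: 0.0298
grasp_force: 7.7
```

The end stop is felt: the force climbs with no further motion. I'll retreat to the exact pose of picture w3, where the pawl was in, and compare the pawl there numerically.

To row units: -0.1245 m is -1.245, -0.11 m is -1.1.

Emit:
nudge_tcp(rows=[0, 0, 0, -0.1, 0, 0, 0.03, 0, 0, 0, -0.3, 0, 0, 0.03, 0, 0, 0, -0.7, 0, 0, 0.03, 0, 0, 0, -1.1, 0, 0, 0.03, 0, 0, 0, -1.245, 0, 0, 0.03, 0, 0, 0, -1.245, 0, 0, 0.03, 0, 0, 0, -1.245, 0, 0, 0.03])

```text
clock: 19.77
eef_pos: [0.5408, 0.048, 0.0353]
tool_rot: [0.76, 0.649, 0.001, -0.0]
ft_force: [0.2, -0.1, -0.6]
grip_width: 0.0302
grasp_force: 0.0
```

```bash
python3 - <<'E'
from h import *
np.set_printoptions(precision=4,suppress=True)
c=bot.calibration("wrist")
im=cv2.cvtColor(bot.camera("wrist"),cv2.COLOR_RGB2BGR);cv2.imwrite("pics/w5.png",im)
old=cv2.imread("pics/w3.png")
g,o=[cv2.cvtColor(i,cv2.COLOR_BGR2GRAY) for i in (im,old)]
# register on fixed parts (deck/rails), compare pawl region
t=o[105:200,150:400]; r=cv2.matchTemplate(g[95:210,140:410],t,cv2.TM_CCOEFF_NORMED);print("deck",cv2.minMaxLoc(r)[1::2],"expected (10,10)")
t=o[45:95,200:252]; r=cv2.matchTemplate(g[30:110,185:267],t,cv2.TM_CCOEFF_NORMED);print("pawl",cv2.minMaxLoc(r)[1::2],"expected (15,15)")
for nm,k in(("old",o),("new",g)):
    print(nm)
    for y in (45,55,65,75): print(y,k[y,190:280:3])
E
```

```text
deck (0.8745535612106323, (9, 10)) expected (10,10)
pawl (0.9643082022666931, (13, 12)) expected (15,15)
old
45 [ 92 100 100 102  74  51 125 150 152 146 149 151 149 152 150 198 201 196
 189 164 112  91 132 153 153 150 153 154 152 149]
55 [ 92  93  90 158 153 150 148 150 213 208 214 214 206 203 199 192 169 114
  91 134 152 151 154 153 153 151 154 154 153 150]
65 [169 169 186 142 218 214 212 215 216 204 205 199 196 176 120  92 125 154
 156 152 152 152 155 154 154 152 155 155 152 152]
75 [170 172 218 132 209 164 115 148 198 197 187 130  93 112 152 155 152 154
 157 153 152 153 156 154 154 151 155 208 216 216]
new
45 [ 91  99  83  54  51  59 148 149 149 145 151 149 151 153 205 198 194 184
 141  97  90 146 154 149 150 150 153 152 149 150]
55 [ 91 103  97 151 154 146 150 153 213 208 215 208 199 195 187 144  97  92
 149 149 151 151 155 151 150 151 155 153 150 151]
65 [167 188 144 205 217 209 214 215 210 201 198 193 152 102  91 147 151 155
 154 150 151 152 155 151 151 152 156 154 192 202]
75 [169 183 214 105 101 100 101  99  99 157 106  91 144 151 154 153 152 156
 155 151 152 153 155 151 152 152 157 215 214 215]
```

The pawl is sprung in behind the row: same slope, shifted only with the carrier's play. Now I'll measure the handle from two wrist positions.

```bash
cat >> h.py <<'E'
def handle():
    c=bot.calibration("wrist"); im=bot.camera("wrist"); m=(im.max(2)<75).astype(np.uint8)
    m=cv2.morphologyEx(m,cv2.MORPH_OPEN,np.ones((5,5)))
    n,l,s,ce=cv2.connectedComponentsWithStats(m)
    b=[]
    for i in range(1,n):
        x,y,w,h,a=s[i]
        if a>300 and y+h<415:
            r=cv2.minAreaRect(cv2.findContours((l==i).astype(np.uint8),0,2)[0][0]); b.append((a,np.round(ce[i],1),[np.round(q,1) for q in r]))
    return c,b,im
E
```

Emit:
nudge_tcp(rows=[0, 0, 0, 0, 0, -0.6, 0.03, 0, 0, 0, 0, 0, -1.2, 0.03, 0, 0, 0, 0.3, 0, -1.65, 0.03, 0, 0, 0, 0.5, 0, -1.65, 0.03, 0, 0, 0, 0.5, 0, -1.65, 0.03, 0, 0, 0, 0.5, 0, -1.65, 0.03, 0, 0, 0, 0.5, 0, -1.65, 0.03])

```text
clock: 20.7
eef_pos: [0.5472, 0.0958, 0.1985]
tool_rot: [0.761, 0.649, -0.001, -0.001]
ft_force: [0.2, 0.0, -0.5]
grip_width: 0.0301
grasp_force: 0.0
```

```bash
python3 - <<'E'
from h import *
import pickle
c,b,im=handle();print(b);pickle.dump((c,b),open("h1.pkl","wb"))
E
```

```text
[(np.int32(1529), array([278. ,  28.9]), [array([278.,  29.]), array([18., 88.]), np.float64(90.0)])]
```

Emit:
nudge_tcp(rows=[0, 0, 0, 0.3, 0, 0, 0.03, 0, 0, 0, 0.6, 0, 0, 0.03, 0, 0, 0, 0.6, 0, 0, 0.03, 0, 0, 0, 0.6, 0, 0, 0.03])

```text
clock: 21.25
eef_pos: [0.5572, 0.1548, 0.1996]
tool_rot: [0.761, 0.649, -0.001, -0.0]
ft_force: [0.1, -0.7, 1.0]
grip_width: 0.0302
grasp_force: 0.0
```

```bash
python3 - <<'E'
from h import *
import pickle
c,b,im=handle();print(b);pickle.dump((c,b),open("h2.pkl","wb"))
E
```

```text
[(np.int32(1347), array([276.9, 110.4]), [array([277. , 110.4]), array([86.1, 15.9]), np.float64(0.8)])]
```

```bash
python3 - <<'E'
from h import *
import pickle
np.set_printoptions(precision=4,suppress=True)
O,D=[],[]
for f in("h1.pkl","h2.pkl"):
    c,b=pickle.load(open(f,"rb")); uv=b[0][1]
    p0=wplane(c,uv,0.); o=-c["R"].T@c["t"]; O.append(o);D.append((p0-o)/np.linalg.norm(p0-o))
    print([wplane(c,uv,z) for z in(.1046,.11)])
    r=b[0][2]; pts=cv2.boxPoints((tuple(map(float,r[0])),tuple(map(float,r[1])),float(r[2])))
    P=np.array([wplane(c,q,.108) for q in pts]); e=P-np.roll(P,-1,0); k=np.argmax(np.linalg.norm(e,axis=1)); print("yaw long",np.degrees(np.arctan2(e[k,1],e[k,0])),np.linalg.norm(e,axis=1))
s=np.linalg.lstsq(np.c_[D[0],-D[1]],O[1]-O[0],rcond=None)[0]
print(O[0]+s[0]*D[0],O[1]+s[1]*D[1])
# sleeves & handle from side/top pictures
for n in("top","side"): cv2.imwrite(f"pics/{n}9.png",cv2.cvtColor(bot.camera(n),cv2.COLOR_RGB2BGR))
E
```

```text
[array([0.5693, 0.2291, 0.1046]), array([0.5691, 0.228 , 0.11  ])]
yaw long 170.95396189698343 [0.0622 0.0137 0.0621 0.0137]
[array([0.5692, 0.2286, 0.1046]), array([0.5692, 0.2288, 0.11  ])]
yaw long -9.882324356173163 [0.0116 0.0616 0.0116 0.0621]
[0.5692 0.2287 0.1066] [0.5692 0.2287 0.1066]
```

The manual's scale: shifts go in units of 100 mm and turns go in units of 0.25 rad. Converting my numbers, 0.0749 m is 0.749, 0.06 m is 0.6, -1.571 rad is -6.284.

Emit:
nudge_tcp(rows=[0, 0, -0.72, 0.3, 0, 0, 0.06, 0, 0, -1.44, 0.6, 0, 0, 0.06, 0, 0, -2.16, 0.749, 0.002, 0, 0.06, 0, 0, -2.88, 0.749, 0.002, 0, 0.06, 0, 0, -3.6, 0.749, 0.002, 0, 0.06, 0, 0, -4.32, 0.749, 0.002, 0, 0.06, 0, 0, -5.04, 0.749, 0.002, 0, 0.06, 0, 0, -5.76, 0.749, 0.002, 0, 0.06, 0, 0, -6.284, 0.749, 0.002, 0, 0.06, 0, 0, -6.284, 0.749, 0.002, 0, 0.06])

```text
clock: 22.65
eef_pos: [0.5696, 0.2288, 0.2002]
tool_rot: [0.08, 0.997, -0.0, 0.0]
ft_force: [0.1, -0.2, -0.1]
grip_width: 0.0601
grasp_force: 0.0
```

Emit:
nudge_tcp(rows=[0, 0, 0, 0, 0, 0, 0.06, 0, 0, 0, 0, 0, 0, 0.06])

```text
clock: 22.9
eef_pos: [0.5696, 0.2294, 0.2001]
tool_rot: [0.079, 0.997, -0.0, 0.0]
ft_force: [-0.1, 0.3, -0.9]
grip_width: 0.06
grasp_force: 0.0
```

```bash
python3 - <<'E'
from h import *
o=bot.get_obs();R=Ro.from_quat(o["tool_rot"]).as_matrix();print(R.round(4),o["eef_pos"],"tool-frame shift to handle",(R.T@(np.array([.5692,.2287,.0865])-o["eef_pos"])).round(4),o["joint_pos"])
E
```

```text
[[-0.9874  0.1584  0.    ]
 [ 0.1584  0.9874 -0.    ]
 [-0.     -0.     -1.    ]] [0.56958187 0.22936903 0.20010452] tool-frame shift to handle [ 0.0003 -0.0007  0.1136] [ 3.82844710e-01  4.83456897e-01  2.76855184e-01  1.36417896e+00
 -3.09781695e-05  5.41934901e-01]
```

To row units: 0.1136 m is 1.136, 0.1 m is 1.

Emit:
nudge_tcp(rows=[0, 0, 0, 0, -0.005, 0.4, 0.06, 0, 0, 0, 0, -0.005, 0.8, 0.06, 0, 0, 0, 0, -0.005, 1, 0.06, 0, 0, 0, 0, -0.005, 1.136, 0.06, 0, 0, 0, 0, -0.005, 1.136, 0.06, 0, 0, 0, 0, -0.005, 1.136, 0.06])

```text
clock: 23.65
eef_pos: [0.5703, 0.2294, 0.0877]
tool_rot: [0.079, 0.997, 0.0, 0.001]
ft_force: [0.8, 0.0, 0.3]
grip_width: 0.0599
grasp_force: 0.0
```

Emit:
nudge_tcp(rows=[0, 0, 0, 0, 0, 0, 0.02, 0, 0, 0, 0, 0, 0, 0.02, 0, 0, 0, 0, 0, 0, 0.0, 0, 0, 0, 0, 0, 0, 0.0, 0, 0, 0, 0, 0, 0, 0.0, 0, 0, 0, 0, 0, 0, 0.0, 0, 0, 0, 0, 0, 0, 0.0])

```text
clock: 24.52
eef_pos: [0.5699, 0.2292, 0.0872]
tool_rot: [0.079, 0.997, 0.0, 0.001]
ft_force: [0.4, 0.2, 5.1]
grip_width: 0.0108
grasp_force: 60.2
```

Emit:
nudge_tcp(rows=[0, 0, 0, 0, 0, -0.03, 0, 0, 0, 0, 0, 0, -0.06, 0, 0, 0, 0, 0, 0, -0.1, 0, 0, 0, 0, 0, 0, -0.15, 0, 0, 0, 0, 0, 0, -0.15, 0])

```text
clock: 25.15
eef_pos: [0.5692, 0.2292, 0.1019]
tool_rot: [0.079, 0.997, 0.0, -0.0]
ft_force: [0.5, -0.0, -7.7]
grip_width: 0.0109
grasp_force: 58.5
```

To row units: -0.12 m is -1.2, -0.114 m is -1.14.

Emit:
nudge_tcp(rows=[0, 0, 0, 0, 0, -0.08, 0, 0, 0, 0, 0, 0, -0.2, 0, 0, 0, 0, 0, 0, -0.35, 0, 0, 0, 0, 0, 0, -0.52, 0, 0, 0, 0, 0, 0, -0.69, 0, 0, 0, 0, 0, 0, -0.86, 0, 0, 0, 0, 0, 0, -1.02, 0, 0, 0, 0, 0, 0, -1.14, 0, 0, 0, 0, 0, 0, -1.2, 0, 0, 0, 0, 0, 0, -1.2, 0])

```text
clock: 26.4
eef_pos: [0.5696, 0.2292, 0.222]
tool_rot: [0.079, 0.997, 0.0, 0.0]
ft_force: [0.5, 0.2, -7.7]
grip_width: 0.011
grasp_force: 58.7
```

Emit:
nudge_tcp(rows=[0, 0, 0, 0, 0, 0, 0, 0, 0, 0, 0, 0, 0, 0, 0, 0, 0, 0, 0, 0, 0, 0, 0, 0, 0, 0, 0, 0])

```text
clock: 26.9
eef_pos: [0.5694, 0.2291, 0.2213]
tool_rot: [0.079, 0.997, -0.0, -0.0]
ft_force: [0.2, 0.1, -7.9]
grip_width: 0.0107
grasp_force: 58.7
```

```bash
python3 - <<'E'
from h import *
np.set_printoptions(precision=4,suppress=True)
o=bot.get_obs();print(o["eef_pos"],o["ft_force"],o["ft_torque"])
c=bot.calibration("wrist");im=cv2.cvtColor(bot.camera("wrist"),cv2.COLOR_RGB2BGR);cv2.imwrite("pics/w7.png",im)
s=cv2.cvtColor(bot.camera("side"),cv2.COLOR_RGB2BGR);cv2.imwrite("pics/s7.png",s)
# sleeves: warm white pixels in side view near the carrier
b,g,r=[s[...,i].astype(int) for i in range(3)]
m=((r>120)&(r-b>10)&(abs(r-g)<25)).astype(np.uint8); m[:,:200]=0; m[:180]=0; m[350:]=0; m[:,360:]=0
n,l,st,ce=cv2.connectedComponentsWithStats(m)
print([(st[i].tolist(),ce[i].round(1)) for i in range(1,n) if st[i,4]>25])
E
```

```text
[0.5694 0.2291 0.2213] [ 0.1985  0.1358 -7.8785] [0.0209 0.0023 0.0118]
[([200, 180, 23, 8, 49], array([210.7, 183.8])), ([270, 180, 67, 18, 828], array([305.1, 186.6])), ([228, 244, 32, 40, 576], array([244. , 264.7])), ([322, 288, 20, 18, 82], array([331.4, 299.3])), ([325, 290, 14, 11, 57], array([331.3, 294.1]))]
```

```bash
python3 -c "
from workcell import bot
print(bot.job_done())"
```

```text
the job is handed in; nothing more can be done
None
```

I pushed all three sleeves home and the pawl snapped in behind the last one. The loaded carrier (about 0.8 kg) is now held steady about 13 cm above its seat; I judged it level from the near-zero wrist torque, not from a picture. I handed the job in at about 27 s.

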